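# Index the assembly dial one notch

## Robot

A 6-joint arm with a two-finger parallel gripper is mounted at the origin on a cart in front of the work surface, level with it; the furniture and walls round the work are solid. World frame = base frame: x ahead of the robot, y to its left, z up, the work surface at z = 0. Lengths are in m, angles in rad, forces in N, time in s.
With the tool pointing down it reaches from about 0.25 to 0.85 m from the base axis. Payload 12.5 kg.
Tool frame: the origin (TCP) lies midway between the tips of the shut fingers; the grasp point (between the pads) lies 19 mm behind it; z points along the fingers, y is the line along which they close (so a half turn about z gives the same grasp; the last joint's range is limited). The gripper opens to 93 mm and grips with 3 to 60 N. Pads are 15 mm wide; open, the fingers measure 128 mm over their backs; the gripper's body (75 mm by 188 mm) begins 65 mm behind the grasp point.
Start: joints at [1.17, 0.351, 1.652, -0, 1.139, -0.085], TCP at [0.171, 0.523, 0.219] pointing down, gripper open.
Joint ranges: [-2.75, 2.75], [-0.79, 2.1], [0.01, 2.65], [-1.57, 4.71], [0.07, 3.14], [-2.87, 2.87]. Speed limits (rad/s): [2.22, 2.22, 2.79, 3.14, 3.14, 3.14].

## Interface

Orientations are given as a unit quaternion [w, x, y, z].
In Python, from workcell import ctrl, vision, workorder gives the robot as it stands.
- The arm moves only by the tool drive_tool, never from a script. Its argument "plan" is a list of rows, each a list of 7 numbers: the shift along the tool's x, y, z each as a share of 300 mm, from -1 to 1, then the turn, a rotation vector about the tool's x, y, z each as a share of 45 degrees, from -1 to 1, then the opening, from -1 (shut) to 1 (fully open). In form: [[tx, ty, tz, wx, wy, wz, gripper], ...]. A call has 1 to 5 rows; each row is the pose to reach, as a shift and turn from the pose commanded when the call began, along the tool's axes at that moment; what a row does not reach only later rows make up. A row lasts 1/8 s, in which the tool goes at most 62.5 mm and 10.7 degrees, less where a joint would pass 70% of its speed; a pose out of reach is approached as far as the arm can. A call with a number of a shift or a turn outside -1 to 1 is refused whole. A call with a gripper value outside its range is refused whole. The fingers move at their own pace and stop on an object; the grip force is fixed at half the most. Time passes only in rows, so rows that repeat a pose let the fingers close. It gives the time, the measured TCP pose, the force, the opening and the grip force at its end, in the units of the state.
- ctrl.get_state(): the state, without advancing time (a new reading comes with each control period).
- vision.capture(name): name is "scene" or "top"; returns the picture (480x640x3 uint8, blue, green, red); there is no depth.
- vision.get_calibration(name): a dict with "fovy" (degrees; the focal length in pixels is half the picture's height over the tangent of half this angle, whatever the lens; pixels are square), "cx", "cy" (the principal point, pixels), "xyz" and "attitude" of the camera in the world. Camera axes: x right, y up, looking along -z (the intrinsics and any distortion apply to the point x, -y, -z); pixel columns grow to the right and rows downward; lengths in m; the calibration is good to about 2 mm. A picture is of the moment at which its call begins. get_calibration takes no time and is no camera call.
- workorder.hand_in(): hands the job in; it is judged then, once.
The state is a dict: "time_s": time; "joints": joint angles; "dq": joint speeds; "joint_torque": joint torques, N m; "eef_pos": TCP position; "eef_rot": TCP orientation; "contact_force": force on the tool from outside, world axes, zero at the start; "wrist_torque": the same for the moment, N m; "width": opening from 0.0 (shut) to 1.0 (fully open); "grip_force": force on a finger pad.
Only numpy, scipy, OpenCV 4.12 (cv2) and the standard library are available. Lean on these libraries where they do the work, as an engineer would, in place of code of your own. Each camera call takes 0.05 s, during which the arm holds its last target. There are 200 camera calls.

## Task

The low flange ring has to come round to the pointer on the assembly dial. Pull up the spring index ring at the dial's centre to unlock it, turn the dial one notch so that the flange ring, riding in its nest, stands at the pointer, and release the index ring so that it drops fully home in the notch.

Things in the scene. Friction and masses are not known exactly. Their poses are not given: they have to be found in the camera images.
- index_grip (a point): Grip point of the spring index ring, on the dial's axis: an upright round dark knurled collar, 43 mm in diameter, 50 mm tall (lip of 45 mm at the top). The point lies 18 mm below its top, 112 mm above the bench when home. Grip it from above at any yaw: when home nothing else within 130 mm of the axis is higher than 85 mm over the bench, but a thin post head in the collar's bore.
- index_ring (a joint): Lift of the index ring (m): 0 fully home, stop at 0.020. A spring pulls it down (with weight 7.5 N at home, 11.5 N at the stop). Its tooth clears the notches from 0.012; 0.015 to 0.018 is a good lift. Keyed to the dial: turning the lifted ring turns the dial. Sloped notch flanks: released within 10 degrees of a notch it slides home by itself, further off it stays up on the crown.
- dial (a joint): Angle of the dial (rad), 0 at the start, locked in a notch; positive is counterclockwise from above. Next notches at +1.047 and -1.047, stops at +-1.35; 2 to 3 degrees of play either way in a notch. A bare metal disc, 244 mm in diameter, upper face 28 mm above the bench, with six nests of 10 mm dowel pins, 75 mm from the axis. Turns easily and stays where it is left.
- flange_mid (a point): Centre, half-way up, of the flange ring: a flat grey turned ring, 62 mm in diameter, 19 mm tall, with a hole; the lowest and widest of the three turned parts on the dial (the others are spigots, 55 and 46 mm in diameter, 38 and 40 mm tall). It lies loose in the nest one notch (60 degrees) to one side or the other of the pointer and rides along with the dial.
- station (a point): The place at the pointer, fixed to the base: 75 mm from the dial's axis, 37.5 mm above the bench, where the centre of the flange ring is to be. The pointer is a steel finger on an upright bracket 160 mm from the axis on the same side, on the rim of the base that faces the robot; its top is 66 mm above the bench.
Not all that is in view belongs to the job. What is shaped like the part that bears flange_mid but green or yellow is not meant.

How it is judged:
By the outcome, as a careful person would: the job done as asked, in the order asked, and still so for the second after the job is handed in, with the robot touching nothing.
It also fails if it takes over 32 s, if anything falls off the work surface, if the arm or the gripper's body presses on something with over 40 N, if the wrist force passes 120 N, or if a joint passes its speed limit or range.

## Working session

There is one attempt and no reset: what is moved stays moved. The work goes in short steps, Python scripts to look and compute and a tool call to move; the robot and the scene stay as the last step left them, time stands still between calls to the robot, and variables do not carry over. Pictures are saved under pics/ and viewed, at most 10 in all, crops included, and the job is handed in when it is done.

Besides the shell and the picture viewer there is one more tool, called in YAML: its name, and indented under it one key for each argument. drive_tool: Moves the arm, as the interface text tells. Its arguments: {"type":"object","properties":{"plan":{"type":"array","items":{"type":"array","items":{"type":"number"}}}},"required":["plan"]}

```bash
ls; mkdir -p pics
python3 - <<'E'
from workcell import ctrl, vision
import cv2
for n in("scene","top"):
    im=vision.capture(n); cv2.imwrite(f"pics/{n}0.png",im); print(n,vision.get_calibration(n))
print(ctrl.get_state())
E
```

```text
pics
scene {'fovy': 57.17384045841891, 'cx': 322.5237127827664, 'cy': 233.86609449883363, 'xyz': array([ 0.0572618 , -0.38144692,  0.72897031]), 'attitude': array([ 0.82974792,  0.32760329, -0.15639249, -0.42395267])}
top {'fovy': 43.33152485007411, 'cx': 325.34952241727495, 'cy': 243.52973659232558, 'xyz': array([ 0.40318514, -0.05031413,  1.29500535]), 'attitude': array([-0.69602432, -0.03488203,  0.03921095,  0.71609768])}
{'time_s': 0.1, 'joints': array([ 1.17041024e+00,  3.51196549e-01,  1.65234475e+00, -1.88259652e-06,
        1.13907255e+00, -8.46194550e-02]), 'dq': array([ 0.00100395, -0.00150571, -0.00110903, -0.0009964 , -0.00147598,
       -0.00090343]), 'joint_torque': array([ 5.49978085e-04, -4.98022842e+01, -2.85712498e+01,  7.00426544e-02,
        2.38441781e-02, -3.36349649e-05]), 'eef_pos': array([0.17067009, 0.5225373 , 0.21815331]), 'eef_rot': array([-1.21781486e-04,  1.57227794e-01,  9.87562231e-01, -4.95862425e-04]), 'contact_force': array([-0.13980216,  0.04161745,  0.04408454]), 'wrist_torque': array([-0.02940121,  0.00571343, -0.03233712]), 'grip_force': 0.0, 'width': 0.9974116569618209}
```

View pics/scene0.png

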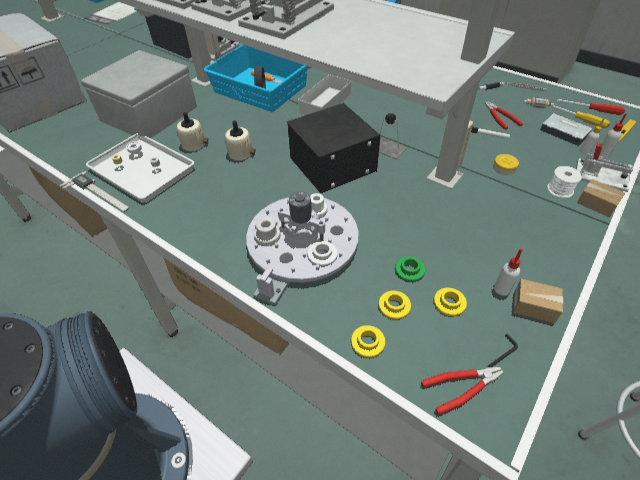

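View pics/top0.png

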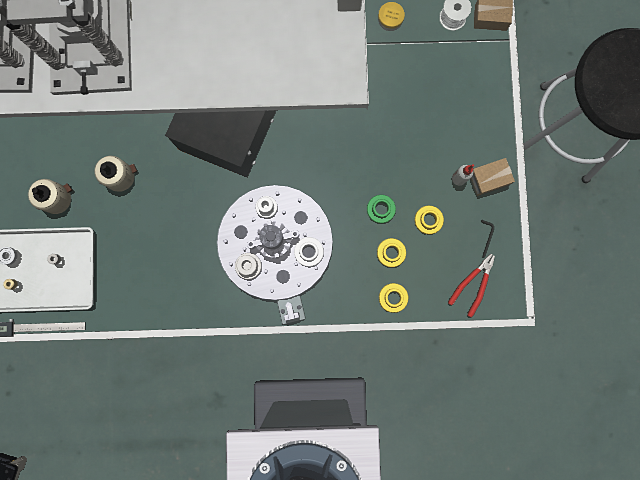

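The top view shows the dial centre near (275,241), the pointer at (291,310) and the low flange ring at (309,252). The spigots are at (247,265) and (266,207). The flange is 60° counterclockwise of the pointer, so the dial has to turn −60° (clockwise from above).

```bash
cat > h.py <<'E'
import numpy as np, cv2
from scipy.spatial.transform import Rotation as R
from workcell import ctrl, vision
def cast(n,uv,z):
    c=vision.get_calibration(n); f=240/np.tan(np.radians(c['fovy']/2))
    q=c['attitude']; M=R.from_quat([q[1],q[2],q[3],q[0]]).as_matrix()
    d=M@np.array([(uv[0]-c['cx'])/f,-(uv[1]-c['cy'])/f,-1]); p=c['xyz']
    return p+d*(z-p[2])/d[2]
def tool():
    s=ctrl.get_state(); q=s['eef_rot']
    return s['eef_pos'],R.from_quat([q[1],q[2],q[3],q[0]]).as_matrix()
E
python3 - <<'E'
from h import *
im=cv2.imread("pics/top0.png"); g=cv2.cvtColor(im,cv2.COLOR_BGR2GRAY)
hsv=cv2.cvtColor(im,cv2.COLOR_BGR2HSV)
m=((hsv[...,1]<40)&(g>150)).astype(np.uint8); m[:184]=0;m[303:]=0;m[:,:205]=0;m[:,345:]=0
cs,_=cv2.findContours(m,0,1); c=max(cs,key=cv2.contourArea); e=cv2.fitEllipse(cv2.convexHull(c)); print(e)
print('dial',cast('top',e[0],.028),'px dia mm',e[1])
d=(g<95).astype(np.uint8); d[:215]=0;d[262:]=0;d[:,250:290]*=1;d[:,:250]=0;d[:,290:]=0
cs,_=cv2.findContours(d,0,1)
for k in cs:
    if cv2.contourArea(k)>50: print(cv2.boundingRect(k))
for nm,uv,z in(('flange',(309,252),.047),('pointer',(291,308),.06),('boxcorner',(248,177),.1),('spig',(247,265),.066),('colltop',(270,235),.13)): print(nm,cast('top',uv,z))
for nm,uv,z in(('flange',(322,252),.047),('colltop',(299,199),.13),): print(nm,cast('scene',uv,z))
s=cv2.imread("pics/scene0.png")
cv2.imwrite("pics/c0.png",np.hstack([cv2.resize(s[180:310,235:365],(400,400)),cv2.resize(im[180:330,205:355],(400,400))]))
E
```

```text
((274.39031982421875, 241.9210662841797), (113.80274963378906, 115.07296752929688), 60.51333999633789)
dial [0.54281073 0.0473148  0.028     ] px dia mm (113.80274963378906, 115.07296752929688)
(257, 236, 33, 20)
flange [ 0.51767557 -0.02545193  0.047     ]
pointer [0.40329163 0.01380137 0.06      ]
boxcorner [0.66767017 0.09219336 0.1       ]
spig [0.49292332 0.10106751 0.066     ]
colltop [0.54532048 0.04770251 0.13      ]
flange [ 0.51400811 -0.02944566  0.047     ]
colltop [0.54324912 0.04702596 0.13      ]
```

View pics/c0.png

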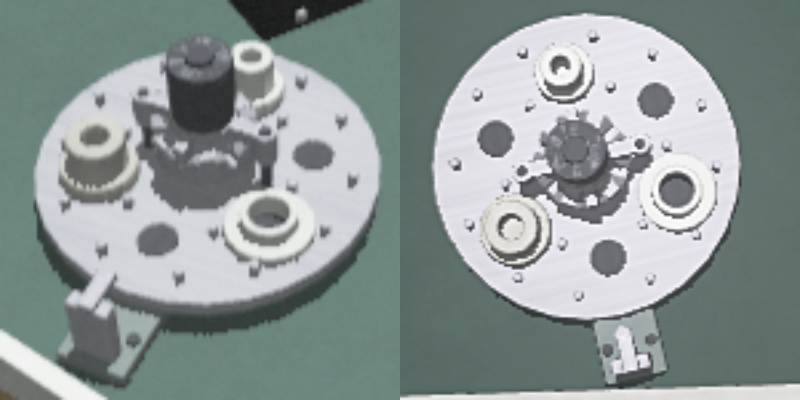

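drive_tool:
  plan:
    - [-0.84,-0.56,0,0,0,0,1]
    - [-0.84,-0.56,0,0,0,0,1]
    - [-0.84,-0.56,0,0,0,0,1]
    - [-0.84,-0.56,0,0,0,0,1]
    - [-0.84,-0.56,0,0,0,0,1]

```text
time_s: 0.72
eef_pos: [0.3591, 0.2829, 0.2186]
eef_rot: [0.0, 0.157, 0.988, -0.0]
contact_force: [0.2, 0.7, 0.6]
width: 0.999
grip_force: 0.0
```

drive_tool:
  plan:
    - [-0.83,-0.563,0,0,0,0,1]
    - [-0.83,-0.563,0,0,0,0,1]
    - [-0.83,-0.563,0,0,0,0,1]
    - [-0.83,-0.563,0,0,0,0,1]
    - [-0.83,-0.563,0,0,0,0,1]

```text
time_s: 1.35
eef_pos: [0.5433, 0.0448, 0.2184]
eef_rot: [-0.0, 0.158, 0.987, -0.0]
contact_force: [0.6, 0.6, 0.3]
width: 1.0
grip_force: 0.0
```

drive_tool:
  plan:
    - [-0.01,0,0,0,0,0,1]
    - [-0.01,0,0,0,0,0,1]

```text
time_s: 1.6
eef_pos: [0.5448, 0.0463, 0.2182]
eef_rot: [-0.001, 0.157, 0.988, 0.0]
contact_force: [-0.8, 0.2, 0.1]
width: 1.001
grip_force: 0.0
```

drive_tool:
  plan:
    - [0.006,0,0.2,0,0,0,1]
    - [0.006,0,0.3,0,0,0,1]
    - [0.006,0,0.36,0,0,0,1]
    - [0.006,0,0.4,0,0,0,1]
    - [0.006,0,0.417,0,0,0,1]

```text
time_s: 2.22
eef_pos: [0.5432, 0.0472, 0.0934]
eef_rot: [-0.0, 0.157, 0.988, 0.0]
contact_force: [0.4, 0.4, -0.3]
width: 0.998
grip_force: 0.0
```

drive_tool:
  plan:
    - [0,0,0,0,0,0,-0.2]
    - [0,0,0,0,0,0,-0.2]
    - [0,0,0,0,0,0,-0.2]
    - [0,0,0,0,0,0,-0.2]
    - [0,0,0,0,0,0,-0.2]

```text
time_s: 2.85
eef_pos: [0.5435, 0.0465, 0.0936]
eef_rot: [0.0, 0.157, 0.988, 0.0]
contact_force: [1.1, 0.5, -0.5]
width: 0.514
grip_force: 0.0
```

drive_tool:
  plan:
    - [0,0,0,0,0,0,-1]
    - [0,0,0,0,0,0,-1]
    - [0,0,0,0,0,0,-1]
    - [0,0,0,0,0,0,-1]

```text
time_s: 3.35
eef_pos: [0.5436, 0.0468, 0.0936]
eef_rot: [0.0, 0.157, 0.988, 0.0]
contact_force: [0.8, 5.2, 1.9]
width: 0.459
grip_force: 30.0
```

drive_tool:
  plan:
    - [0,0,-0.015,0,0,0,-1]
    - [0,0,-0.03,0,0,0,-1]
    - [0,0,-0.045,0,0,0,-1]
    - [0,0,-0.055,0,0,0,-1]
    - [0,0,-0.055,0,0,0,-1]

```text
time_s: 3.98
eef_pos: [0.5436, 0.0468, 0.1094]
eef_rot: [-0.0, 0.157, 0.988, 0.0]
contact_force: [6.9, 5.6, -10.9]
width: 0.462
grip_force: 30.0
```

drive_tool:
  plan:
    - [0,0,0,0,0,0.13,-1]
    - [0,0,0,0,0,0.3,-1]
    - [0,0,0,0,0,0.47,-1]
    - [0,0,0,0,0,0.6,-1]
    - [0,0,0,0,0,0.667,-1]

```text
time_s: 4.6
eef_pos: [0.5434, 0.0465, 0.1091]
eef_rot: [-0.0, 0.409, 0.913, -0.0]
contact_force: [5.1, 3.0, -10.6]
width: 0.455
grip_force: 30.0
```

Run:
```python
from h import *
im=vision.capture("scene"); t=vision.capture("top")
cv2.imwrite("pics/c1.png",np.hstack([cv2.resize(im[130:310,215:395],(400,400)),cv2.resize(t[180:330,205:355],(400,400))]))
s=ctrl.get_state();print(s['contact_force'],s['wrist_torque'],s['eef_pos'])
```

```text
[  4.55150165   2.47685777 -11.13948023] [ 0.52126021 -0.88929533 -0.00373728] [0.54336312 0.04657087 0.10906181]
```

View pics/c1.png

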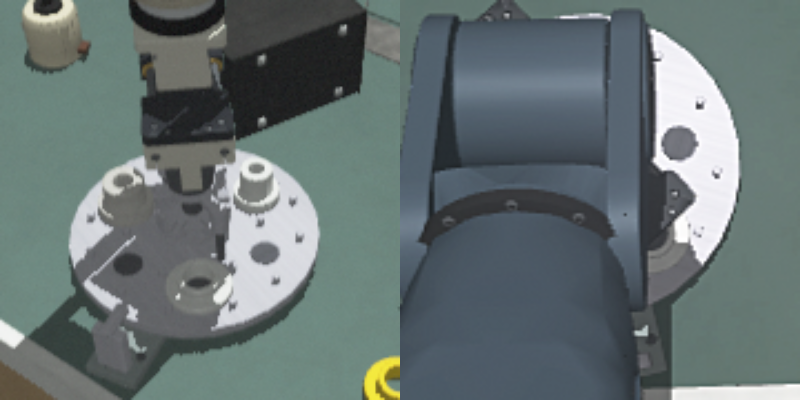

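The dial follows the ring: in the left (scene) half of the crop, the flange at (200,287) has moved about 30° toward the pointer at (110,335).

drive_tool:
  plan:
    - [0,0,0,0,0,0.13,-1]
    - [0,0,0,0,0,0.3,-1]
    - [0,0,0,0,0,0.47,-1]
    - [0,0,0,0,0,0.6,-1]
    - [0,0,0,0,0,0.667,-1]

```text
time_s: 5.32
eef_pos: [0.5431, 0.0464, 0.109]
eef_rot: [-0.0, 0.631, 0.776, -0.0]
contact_force: [3.4, 2.2, -10.6]
width: 0.456
grip_force: 30.0
```

drive_tool:
  plan:
    - [0,0,0,0,0,0,-1]
    - [0,0,0,0,0,0,-1]

```text
time_s: 5.58
eef_pos: [0.5431, 0.0464, 0.1095]
eef_rot: [-0.0, 0.63, 0.777, -0.0]
contact_force: [1.7, 0.9, -10.5]
width: 0.456
grip_force: 30.0
```

Run:
```python
from h import *
im=vision.capture("scene")
cv2.imwrite("pics/c2.png",cv2.resize(im[180:310,235:365],(520,520)))
s=ctrl.get_state();print(s['contact_force'],s['wrist_torque'],s['eef_pos'],s['joints'])
R_=tool()[1];print(np.degrees(np.arctan2(R_[1,0],R_[0,0])))
```

```text
[  1.87781824   1.7783092  -10.13216933] [ 0.06526432 -0.41641119 -0.02161941] [0.54310296 0.04642098 0.10956716] [-2.74001998e-05  4.80841735e-01  1.75948245e+00 -2.94456544e-04
  9.02397743e-01 -2.08093984e-01]
101.93179985251606
```

View pics/c2.png

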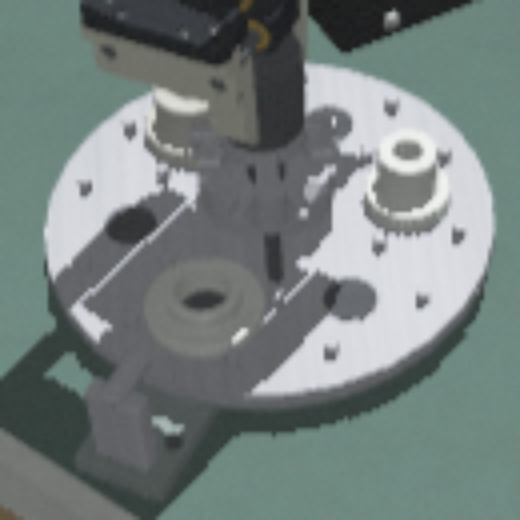

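The flange hub is at crop (205,298) and lines up with the pointer finger at (125,375). I'll lower the ring while still gripping it and check the force before releasing.

drive_tool:
  plan:
    - [0,0,0.015,0,0,0,-1]
    - [0,0,0.03,0,0,0,-1]
    - [0,0,0.042,0,0,0,-1]
    - [0,0,0.042,0,0,0,-1]

```text
time_s: 6.12
eef_pos: [0.5432, 0.0465, 0.0971]
eef_rot: [-0.0, 0.63, 0.777, -0.0]
contact_force: [-1.8, -0.9, -7.8]
width: 0.46
grip_force: 30.0
```

Run:
```python
from h import *
f=cast('scene',(235+205/4,180+298/4),.047)[:2]; a=np.array([.543,.047]); 
for p in (f,cast('top',(291,308),.06)[:2]): d=p-a; print(p,np.hypot(*d),np.degrees(np.arctan2(d[1],d[0])))
```

```text
[0.46684897 0.02552235] 0.07912185593412611 -164.2494153895556
[0.40329163 0.01380137] 0.14359866341131522 -166.6328369610374
```

drive_tool:
  plan:
    - [0,0,0.008,0,0,0,-1]
    - [0,0,0.008,0,0,0,0.6]
    - [0,0,0.008,0,0,0,0.8]
    - [0,0,0.008,0,0,0,1]
    - [0,0,0.008,0,0,0,1]

```text
time_s: 6.75
eef_pos: [0.5438, 0.0466, 0.0953]
eef_rot: [0.0, 0.63, 0.776, 0.0]
contact_force: [0.7, 0.5, 0.3]
width: 0.834
grip_force: 0.0
```

drive_tool:
  plan:
    - [0,0,0.008,0,0,0,1]
    - [0,0,0,0,0,0,1]
    - [0,0,-0.1,0,0,0,1]
    - [0,0,-0.25,0,0,0,1]
    - [0,0,-0.35,0,0,0,1]

```text
time_s: 7.38
eef_pos: [0.5439, 0.0466, 0.2021]
eef_rot: [0.001, 0.63, 0.776, 0.001]
contact_force: [0.2, -0.7, -0.5]
width: 1.0
grip_force: 0.0
```

Next I'll move aside (base −y, then up) so the cameras can see the dial.

drive_tool:
  plan:
    - [0,0.7,-0.2,0,0,0,1]
    - [0,0.7,-0.2,0,0,0,1]
    - [0.7,0.7,-0.2,0,0,0,1]
    - [0.7,0.7,-0.2,0,0,0,1]
    - [0.7,0.7,-0.2,0,0,0,1]

```text
time_s: 8.0
eef_pos: [0.6898, 0.2493, 0.2502]
eef_rot: [-0.006, 0.632, 0.775, -0.014]
contact_force: [-54.3, -36.0, -7.7]
width: 0.677
grip_force: 26.7
```

Run:
```python
from h import *
im=vision.capture("scene"); t=vision.capture("top")
cv2.imwrite("pics/c3.png",np.hstack([cv2.resize(im[180:310,235:365],(400,400)),cv2.resize(t[180:330,205:355],(400,400))]))
s=ctrl.get_state();print(s['contact_force'],s['eef_pos'],s['joints'],s['time_s'])
```

```text
[-66.20996779  18.84255757   1.4383159 ] [0.68793402 0.26084362 0.25120586] [0.29611205 0.69974605 1.0144026  0.00816109 1.45345867 0.08073109] 8.1
```

View pics/c3.png

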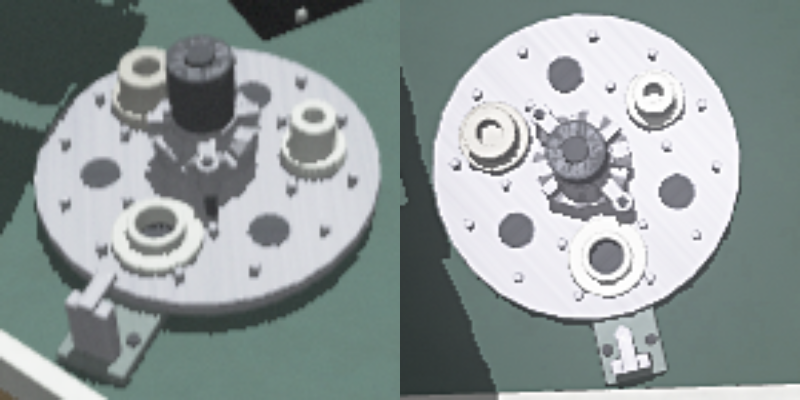

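The dial is right: the flange is at the pointer and the collar is back at its home height. But I confused the tool axes after the turn, so the arm moved outward and an open finger is pressing on something. I'm backing it out now.

drive_tool:
  plan:
    - [0,-0.15,0,0,0,0,0.3]
    - [0,-0.3,0,0,0,0,0.3]
    - [0,-0.5,0,0,0,0,0.3]
    - [0,-0.7,0,0,0,0,0.3]
    - [0,-0.7,0,0,0,0,0.3]

```text
time_s: 8.72
eef_pos: [0.4886, 0.2102, 0.2554]
eef_rot: [-0.001, 0.63, 0.777, -0.001]
contact_force: [0.7, -0.0, 1.0]
width: 0.653
grip_force: 0.0
```

Run:
```python
from h import *
im=vision.capture("scene"); t=vision.capture("top")
cv2.imwrite("pics/d1.png",im)
cv2.imwrite("pics/d2.png",t)
s=ctrl.get_state();print(s['contact_force'],s['eef_pos'],s['time_s'])
```

```text
[-0.03690724 -0.82304776 -0.33575422] [0.49257867 0.21100776 0.25612916] 8.825
```

View pics/d1.png

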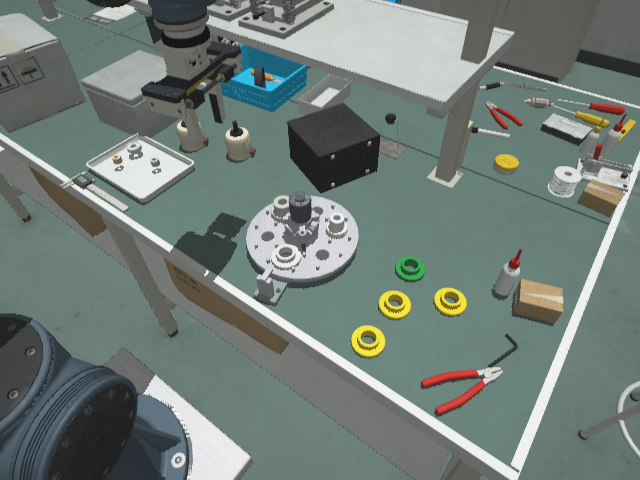

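View pics/d2.png

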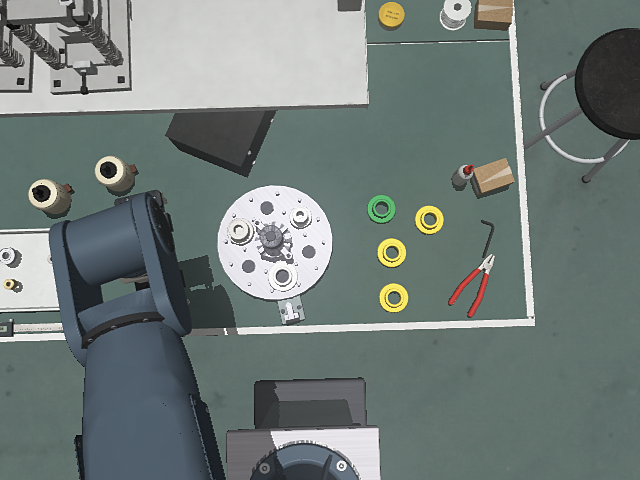

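Nothing was displaced. The flange ring at (283,276) stands at the pointer (291,310), the collar top is where it was at the start, so the ring is home, and the arm is clear.

```bash
python3 -c "
from workcell import workorder
print(workorder.hand_in())"
```

```text
the job is handed in; nothing more can be done
None
```

The job is handed in with the flange ring at the pointer and the index ring home in the notch, but while moving clear the arm ran into a fixture behind the dial (about 66 N at the wrist); nothing shifted, but it may have broken the 40 N contact limit.

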